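# Twist the top sample cup out of a slanted stack and stand it on the balance

## Task

Take the top cup off the twist-locked stack in the slanted cradle: draw it up lightly while turning it until it comes free, without hauling the cups below out of their spring-loaded seat. Then stand it upright, open side up, in the middle of the balance pan, set down gently, and leave the other things where they are.

Things in the scene. Friction and masses are not known exactly. Their poses are not given: they have to be found in the camera images.
- cup_centre (a point): Centre (half-way up, on the axis) of the top cup: white, round, blue ring at the foot of its collar, 54 mm long, 40 to 85 g. Grip its hollow ribbed collar, 56 mm across with a firm 3 mm wall, which reaches from 7 mm below this point to 27 mm above it along the axis. Flat bottom 27 mm below it. z runs along the axis, out of the open mouth. At the start its collar rests on the rim of the cup below.
- cup: The top cup as a whole; origin at the centre of its flat bottom, z as for cup_centre. Its lowest 20 mm are a plug foot, 36 mm across, inside the cup below. Two opposite lugs on the foot are hooked under two inward lips there (2 mm of play before they catch). They pass only through the two gaps between the lips, half a turn apart, each open over about 35 degrees of turn.
- stack_mouth (a point): Centre of the rim (56 mm across) of the cup below, on the slanted stack's axis; z points out of the stack, 30 degrees from vertical. cup_centre starts 7 mm along z. The gaps between this cup's lips are hidden and lie differently each time: 40 to 90 degrees of turn away, clockwise or anticlockwise. Turning is endless either way; under a light pull the cup gives way upward at a gap.
- stack_lift (a joint): How far the lower cups are drawn up along the axis in their spring-loaded seat, m: 0 = home (the start), at most 0.03. The spring starts at about 1.2 N and adds 0.4 N per mm; it takes them home when let go. Beyond 0.018 they are hauled out. They do not turn with the top cup in a normal twist.
- cradle: Fixed slanted cradle holding the stack: aluminium base plate 116 x 100 x 10 mm, sloping grey plate, grey sleeve round the lowest cup. Origin at the centre of its underside; -x is its front, toward which the stack leans. Apart from the cups it stays below 85 mm.
- balance: Fixed compact white balance, 140 x 112 mm, housing 27 mm high, display and two blue buttons along its front (-x) edge. Origin at the centre of its underside.
- pan_centre (a point): Centre of the upper face of the balance's round steel pan, 88 mm across, level, 43 mm above the table; z up.
- pan_press (a joint): How far the pan is pressed down, m: about 0 empty, stop at 0.010; about 1.2 N per mm. More than 0.008 overloads the cell (a drop from 5 cm does).
- mouse: Bystander, to be left alone: black computer mouse, 104x62x40 mm. Origin at the centre of its underside.
- reagent_bottle: Bystander, to be left alone: clear bottle with a blue cap, 56x56x106 mm. Origin at the centre of its underside.
- vial_white: Bystander, to be left alone: small vial with a white cap, 19x19x52 mm. Origin at the centre of its underside.
- vial_blue: Bystander, to be left alone: small vial with a blue cap, 19x19x52 mm. Origin at the centre of its underside.
- spare_cap: Bystander, to be left alone: loose blue ribbed screw cap, 40x40x22 mm. Origin at the centre of its underside.
- hex_key: Bystander, to be left alone: black L-shaped hex key, 29x83x6 mm. Origin at the centre of its underside.
- septa_box: Bystander, to be left alone: small cardboard box, 42x58x24 mm. Origin at the centre of its underside.
- tweezers: Bystander, to be left alone: steel tweezers, 12x120x5 mm. Origin at the centre of its underside.

How it is judged:
By the outcome, as a careful person would: the job done as asked, in the order asked, and still so for the second after the job is handed in, with the robot touching nothing.
It also fails if it takes over 64 s, if anything falls off the work surface, if the arm or the gripper's body presses on something with over 40 N, if the wrist force passes 120 N, or if a joint passes its speed limit or range.

## Robot

A 7-joint arm with a two-finger parallel gripper is mounted at the origin on a cart in front of the work surface, level with it; the furniture and walls round the work are solid. World frame = base frame: x ahead of the robot, y to its left, z up, the work surface at z = 0. Lengths are in mm, angles in rad, forces in N, time in s.
With the tool pointing down it reaches from about 425 to 875 mm from the base axis. Payload 8.4 kg.
Tool frame: the origin (TCP) lies at the very end of the fingers, on their centre line; the grasp point (between the pads) lies 19 mm behind it; z points along the fingers, y is the direction in which the jaws open and shut (so a half turn about z gives the same grasp; the last joint's range is limited). The gripper opens to 85 mm and grips with 20 to 120 N. Pads are 22 mm wide; open, the fingers measure 114 mm over their backs; the gripper's body (76 mm by 85 mm) begins 54 mm behind the grasp point. The pads swing forward as they close: fully open they stand 13 mm farther back than shut.
Start: joints at [-1.258, 0.333, 0.04, 1.465, -0.013, 1.343, -0.059], TCP at [260.167, 595.632, 231.308] pointing down, gripper open.
Joint ranges: [-2.58, 2.58], [-0.38, 2.09], [-1.3, 1.39], [0.25, 2.4], [-1.5, 4.64], [0.08, 2.09], [-2.65, 2.65]. Speed limits (rad/s): [2.22, 2.22, 2.79, 2.79, 3.14, 3.14, 3.14].

## Interface

Orientations are given as a unit quaternion [x, y, z, w].
In Python, from bench import robot, eyes gives the robot as it stands.
- The arm moves only by the tool carry_out, never from a script. Its argument "moves" is a list of rows, each a list of 7 numbers: the turn, a rotation vector about the tool's x, y, z in rad, then the shift along the tool's x, y, z in mm, then the finger opening in mm, from 0 to 85.4. A call has 1 to 5 rows; each row shifts and turns the commanded pose from where the row before left it, along the tool's axes as they then stand; what a row does not reach is not made up. A row lasts 1/12 s, in which the tool goes at most 41.7 mm and 7.16 degrees, less where a joint would pass 70% of its speed; a pose out of reach is approached as far as the arm can. A call is refused whole if a number of a shift passes 41.7 or a number of a turn 0.125, either way. A call with a gripper value outside its range is refused whole. The fingers move at their own pace and stop on an object; "newtons" is the grip in N (left out, the last holds). Time passes only in rows, so rows that do not move let the fingers close. It gives the time, the measured TCP pose, the force and the opening at its end, in the units of the state.
- robot.state(): the state, without advancing time (a new reading comes with each control period).
- eyes.snapshot(name): name is "scene" or "top" or "wrist"; returns a dict with "pixels" (400x640x3 uint8, red, green, blue), "K" (3x3 intrinsics, pixels), "pose" (4x4, takes a point from camera to world coordinates); the wrist camera has in their place "T_tool_cam" (4x4, takes a point from camera to tool coordinates, whose origin is the TCP and whose axes are the flange's). Camera axes: x right, y down, z forward; pixel columns grow to the right and rows downward; lengths in mm; the calibration is good to about 2 mm. A picture is of the moment at which its call begins: read the wrist's pose just before it. There is no depth.
- robot.hand_in(): hands the job in, once; it reports no verdict.
The state is a dict: "clock": time; "joints": joint angles; "joint_vel": joint speeds; "joint_efforts": joint torques, N m; "eef_pos": TCP position; "tcp_rot": TCP orientation; "contact_force": force on the tool from outside, world axes, zero at the start; "wrist_torque": the same for the moment, N m; "grip_width": finger opening in mm.
Only numpy, scipy, OpenCV 4.12 (cv2) and the standard library are available. Lean on these libraries where they do the work, as an engineer would, in place of code of your own. Each camera call takes 0.05 s, during which the arm holds its last target. There are 200 camera calls.

## Working session

There is one attempt and no reset: what is moved stays moved. The work goes in short steps, Python scripts to look and compute and a tool call to move; the robot and the scene stay as the last step left them, time stands still between calls to the robot, and variables do not carry over. Pictures are saved under pics/ and viewed, about 8 in all and at most 12, crops included, and the job is handed in when it is done.

Besides the shell and the picture viewer there is one more tool, called after "Request:" as a command line: name --pt "numbers of a row" for each row, then --argument value for the rest. carry_out: Moves the arm, as the interface text tells. Its arguments: {"type":"object","properties":{"moves":{"type":"array"},"newtons":{"type":"number"}},"required":["moves"]}

```bash
ls; mkdir -p pics; python3 - <<'E'
from bench import robot, eyes
import cv2
print(robot.state())
for n in("scene","top"):
    s=eyes.snapshot(n); cv2.imwrite(f"pics/{n}0.png",s["pixels"][:,:,::-1]); print(n,s["K"],s["pose"])
E
```

```text
pics
{'clock': 0.0, 'joints': array([-1.25819693,  0.33392307,  0.03991312,  1.46629291, -0.01339956,
        1.34328933, -0.05849681]), 'joint_vel': array([ 0.00135176,  0.00038689, -0.00013175,  0.00025596, -0.00046051,
        0.00122147, -0.00032148]), 'joint_efforts': array([-2.45879146e-04, -6.58585596e+01,  1.36533570e+00, -4.05559409e+01,
        1.67913339e-02,  1.28788728e-02,  1.47277399e-05]), 'eef_pos': array([260.03257129, 595.21618221, 230.40335294]), 'tcp_rot': array([ 2.04473013e-01,  9.78871856e-01, -8.16257786e-04, -1.06442077e-04]), 'contact_force': array([ 0.30193814,  0.43435862, -1.04972947]), 'wrist_torque': array([-0.02881378,  0.05925565,  0.03869058]), 'grip_width': 85.44771415875573}
scene [[415.32306563   0.         317.76172404]
 [  0.         415.32306563 200.46618481]
 [  0.           0.           1.        ]] [[ 9.03550805e-01 -2.91168935e-01  3.14351069e-01  2.82973859e+02]
 [-4.28400208e-01 -6.28124604e-01  6.49563502e-01 -6.23198153e+02]
 [ 8.31892775e-03 -7.21581689e-01 -6.92279323e-01  6.86813966e+02]
 [ 0.00000000e+00  0.00000000e+00  0.00000000e+00  1.00000000e+00]]
top [[417.03256627   0.         323.40839962]
 [  0.         417.03256627 196.60180987]
 [  0.           0.           1.        ]] [[ 4.12509666e-04 -9.81225066e-01  1.92865757e-01  3.67528228e+02]
 [-9.99969133e-01 -1.91801359e-03 -7.61932082e-03 -7.17008632e+01]
 [ 7.84618772e-03 -1.92856661e-01 -9.81195569e-01  9.43053187e+02]
 [ 0.00000000e+00  0.00000000e+00  0.00000000e+00  1.00000000e+00]]
```

View pics/scene0.png

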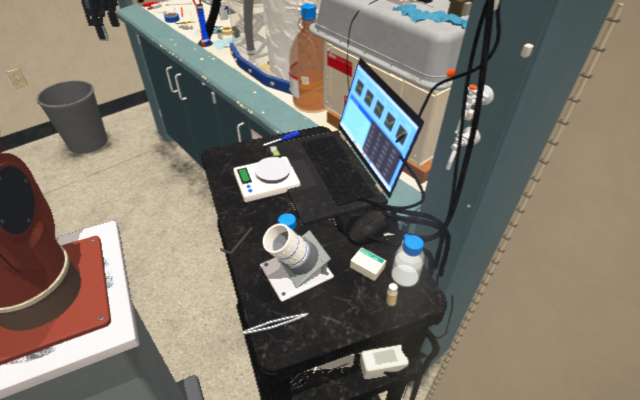

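View pics/top0.png

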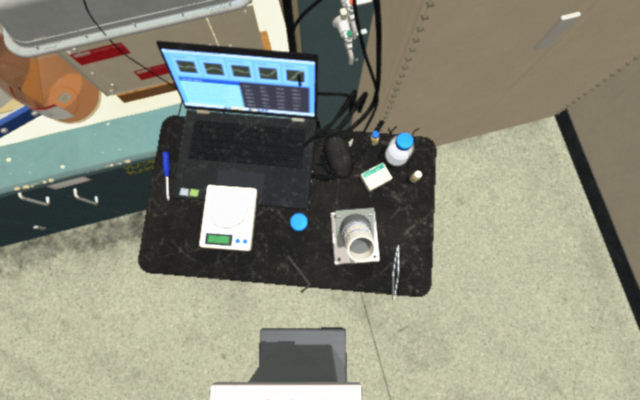

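The scene view shows the stack at about (285,245) with its mouth near (277,237), and the pan at (273,170). The top view shows the mouth at about (360,246) and the pan at (230,208). I'll enlarge these areas in one picture.

```bash
python3 - <<'E'
import cv2,numpy as np
s=cv2.imread("pics/scene0.png");t=cv2.imread("pics/top0.png")
def c(i,x,y,w=80,h=60,k=5):
    o=cv2.resize(i[y:y+h,x:x+w],None,fx=k,fy=k,interpolation=cv2.INTER_CUBIC)
    for a in range(0,w,10):
        cv2.putText(o,str(x+a),(a*k,8),0,.3,(0,0,255),1);cv2.line(o,(a*k,10),(a*k,14),(0,0,255))
    for b in range(0,h,10):
        cv2.putText(o,str(y+b),(0,b*k+3),0,.3,(0,0,255),1);cv2.line(o,(20,b*k),(24,b*k),(0,0,255))
    return o
cv2.imwrite("pics/c0.png",np.vstack([np.hstack([c(s,250,215),c(s,230,145)]),np.hstack([c(t,320,205),c(t,190,190)])]))
E
```

```text
(no output)
```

View pics/c0.png

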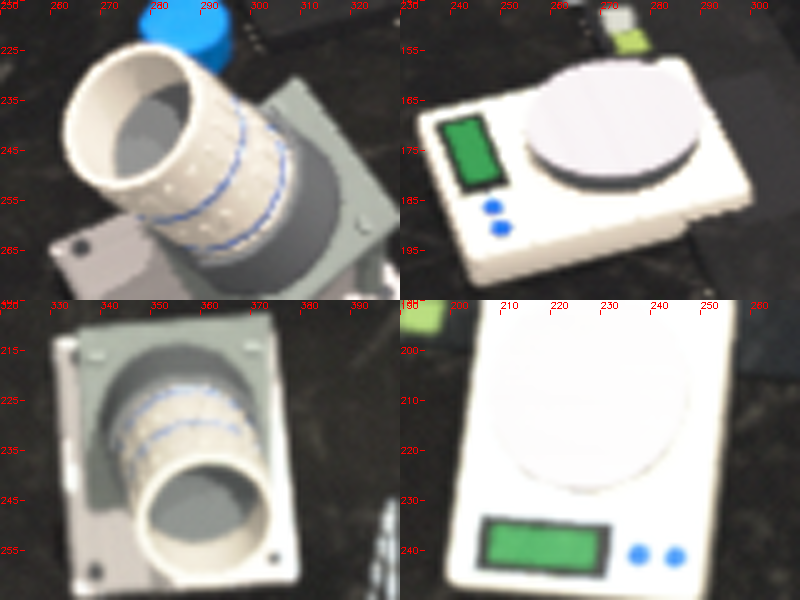

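The crop gives these pixel positions:
- **Mouth:** scene (275.7,238.5), top (360.4,249.5).
- **Pan:** scene (272.8,168.8), top (228,208.4).
- **Base plate corners (top):** (335,264.4), (379.6,261), (330.4,212.4).

```bash
cat >h.py <<'E'
import numpy as np
from bench import robot,eyes
from scipy.spatial.transform import Rotation as R
C={}
def cam(n):
    if n not in C: C[n]=eyes.snapshot(n)
    return C[n]
def ray(s,p,T=None):
    T=s["pose"] if T is None else T
    d=T[:3,:3]@np.linalg.inv(s["K"])@[p[0],p[1],1]
    return T[:3,3],d/np.linalg.norm(d)
def tri(rays):
    A=sum(np.eye(3)-np.outer(d,d) for o,d in rays);b=sum((np.eye(3)-np.outer(d,d))@o for o,d in rays)
    x=np.linalg.solve(A,b);return x,[np.linalg.norm((np.eye(3)-np.outer(d,d))@(x-o)) for o,d in rays]
def plane(r,z): return r[0]+r[1]*(z-r[0][2])/r[1][2]
def tool():
    s=robot.state();T=np.eye(4);T[:3,:3]=R.from_quat(s["tcp_rot"]).as_matrix();T[:3,3]=s["eef_pos"];return T,s
E
python3 - <<'E'
from h import *
np.set_printoptions(precision=2,suppress=True)
s,t=cam("scene"),cam("top")
print("mouth",tri([ray(s,(275.7,238.5)),ray(t,(360.4,249.5))]))
print("pan",tri([ray(s,(272.8,168.8)),ray(t,(228,208.4))]))
for p in [(335,264.4),(379.6,261),(330.4,212.4),(374.6,208.)]: print(plane(ray(t,p),10))
for p in [(199,247),(251,250),(257,190)]: print("bal",plane(ray(t,p),27))
T,_=tool();w=eyes.snapshot("wrist");print(T,w["T_tool_cam"],w["K"])
E
```

```text
mouth (array([ 425.98, -151.04,  123.09]), [np.float64(2.6624926233284674), np.float64(2.6624926233285926)])
pan (array([521.21, 129.4 ,  41.35]), [np.float64(3.1866121245315493), np.float64(3.1866121245314973)])
[ 398.27 -104.63   10.  ]
[ 405.78 -203.5    10.  ]
[514.52 -94.79  10.  ]
[ 524.79 -195.18   10.  ]
bal [435.   192.57  27.  ]
bal [428.6   79.05  27.  ]
bal [562.39  70.14  27.  ]
[[ -0.92   0.4   -0.   260.09]
 [  0.4    0.92  -0.   595.39]
 [ -0.    -0.    -1.   230.78]
 [  0.     0.     0.     1.  ]] [[  -0.     -0.95   -0.31   76.71]
 [   1.     -0.      0.      0.68]
 [  -0.     -0.31    0.95 -142.18]
 [   0.      0.      0.      1.  ]] [[342.43   0.   315.24]
 [  0.   342.43 198.1 ]
 [  0.     0.     1.  ]]
```

```bash
cat >>h.py <<'E'
U=np.array([-.498,-.040,.866])
def frame(z,x):
    z=z/np.linalg.norm(z);x=x-z*(x@z);x/=np.linalg.norm(x);return np.c_[x,np.cross(z,x),z]
RT=frame(-U,np.array([-.08,.997,0.]))
RD=frame(np.array([0,0,-1.]),np.array([-.08,.997,0.]))
def plan(p,Rt,n=None,g=85):
    T,s=tool();rv=R.from_matrix(T[:3,:3].T@Rt).as_rotvec();d=np.array(p)-T[:3,3]
    n=n or int(np.ceil(max(abs(rv).max()/.12,abs(d).max()/40,1e-9)))
    q=T[:3,:3]
    print("n",n,"rotvec",rv.round(3),"shift tool",(q.T@d).round(1))
    for i in range(n):
        sh=q.T@d/n;q=q@R.from_rotvec(rv/n).as_matrix()
        print((rv/n).round(3).tolist(),sh.round(1).tolist())
E
python3 -c "
from h import *
plan([500,129,200],RD,15)"
```

```text
n 15 rotvec [-1.000e-03  1.000e-03  1.079e+00] shift tool [-406.6 -331.4   31.2]
[-0.0, 0.0, 0.072] [-27.1, -22.1, 2.1]
[-0.0, 0.0, 0.072] [-28.6, -20.1, 2.1]
[-0.0, 0.0, 0.072] [-30.0, -18.0, 2.1]
[-0.0, 0.0, 0.072] [-31.2, -15.8, 2.1]
[-0.0, 0.0, 0.072] [-32.3, -13.5, 2.1]
[-0.0, 0.0, 0.072] [-33.1, -11.1, 2.1]
[-0.0, 0.0, 0.072] [-33.9, -8.7, 2.1]
[-0.0, 0.0, 0.072] [-34.4, -6.3, 2.1]
[-0.0, 0.0, 0.072] [-34.8, -3.8, 2.1]
[-0.0, 0.0, 0.072] [-34.9, -1.3, 2.1]
[-0.0, 0.0, 0.072] [-34.9, 1.2, 2.1]
[-0.0, 0.0, 0.072] [-34.8, 3.7, 2.1]
[-0.0, 0.0, 0.072] [-34.4, 6.2, 2.1]
[-0.0, 0.0, 0.072] [-33.9, 8.7, 2.1]
[-0.0, 0.0, 0.072] [-33.2, 11.1, 2.1]
```

Request:
carry_out --pt "0 0 0.072 -27 -22 2 85" --pt "0 0 0.072 -28.5 -20 2 85" --pt "0 0 0.072 -30 -18 2 85" --pt "0 0 0.072 -31 -16 2 85" --pt "0 0 0.072 -32 -13.5 2 85"

```text
clock: 0.67
eef_pos: [340.0, 438.9, 221.1]
tcp_rot: [0.378, 0.926, 0.0, -0.0]
contact_force: [0.3, 1.3, -0.5]
grip_width: 85.1
```

Request:
carry_out --pt "0 0 0.072 -33 -11 2 85" --pt "0 0 0.072 -34 -9 2 85" --pt "0 0 0.072 -34.5 -6 2 85" --pt "0 0 0.072 -35 -4 2 85" --pt "0 0 0.072 -35 -1 2 85"

```text
clock: 1.08
eef_pos: [420.2, 283.1, 211.4]
tcp_rot: [0.538, 0.843, 0.0, -0.0]
contact_force: [0.8, -0.1, 0.5]
grip_width: 85.2
```

Request:
carry_out --pt "0 0 0.072 -35 1 2 85" --pt "0 0 0.072 -35 4 2 85" --pt "0 0 0.072 -34 6 2 85" --pt "0 0 0.072 -34 9 2 85" --pt "0 0 0.072 -33 11 2 85"

```text
clock: 1.5
eef_pos: [500.1, 127.7, 201.5]
tcp_rot: [0.68, 0.733, 0.0, 0.0]
contact_force: [0.3, 0.2, 0.1]
grip_width: 85.0
```

Request:
carry_out --pt "0 0 0 0 0 0 85" --pt "0 0 0 0 0 0 85" --pt "0 0 0 0 0 0 85"

```text
clock: 1.75
eef_pos: [499.4, 129.8, 201.3]
tcp_rot: [0.678, 0.735, -0.0, -0.0]
contact_force: [0.6, 0.3, -0.7]
grip_width: 85.4
```

```bash
python3 -c "
from h import *
import cv2
T,s=tool();w=eyes.snapshot('wrist');cv2.imwrite('pics/w1.png',w['pixels'][:,:,::-1])
np.savez('w1.npz',T=T@w['T_tool_cam'],K=w['K'])
print(s['clock'],s['eef_pos'],s['joints'].round(2),s['contact_force']);plan([415,-130,230],RT,10)"
```

```text
1.75 [499.38114692 129.75457106 201.26160376] [-0.79  0.07  0.47  1.85 -0.04  1.23 -0.22] [ 0.55203216  0.2839708  -0.69046514]
n 10 rotvec [-0.524 -0.     0.001] shift tool [-252.8 -105.   -28.8]
[-0.052, -0.0, 0.0] [-25.3, -10.5, -2.9]
[-0.052, -0.0, 0.0] [-25.3, -10.3, -3.4]
[-0.052, -0.0, 0.0] [-25.3, -10.1, -4.0]
[-0.052, -0.0, 0.0] [-25.3, -9.9, -4.5]
[-0.052, -0.0, 0.0] [-25.3, -9.7, -5.0]
[-0.052, -0.0, 0.0] [-25.3, -9.4, -5.5]
[-0.052, -0.0, 0.0] [-25.3, -9.1, -6.0]
[-0.052, -0.0, 0.0] [-25.3, -8.8, -6.4]
[-0.052, -0.0, 0.0] [-25.3, -8.4, -6.9]
[-0.052, -0.0, 0.0] [-25.3, -8.0, -7.3]
```

View pics/w1.png

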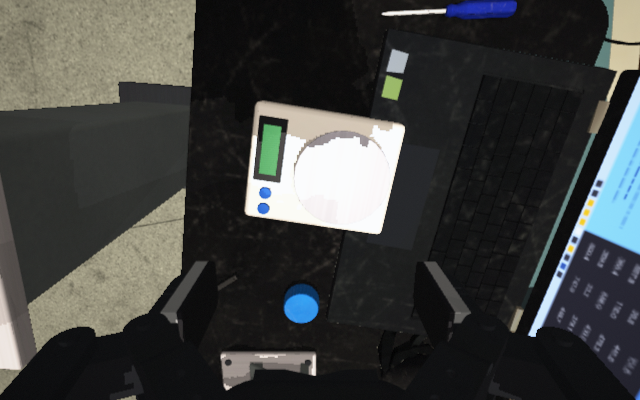

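The wrist view shows the pan as an ellipse, x 293..391 and y 131..225, so its centre is about (342,178). Next I move toward the stack, tilting the tool as I go.

Request:
carry_out --pt "-0.052 0 0 -25 -10.5 -3 85" --pt "-0.052 0 0 -25 -10.5 -3.5 85" --pt "-0.052 0 0 -25 -10 -4 85" --pt "-0.052 0 0 -25 -10 -4.5 85" --pt "-0.052 0 0 -25 -9.5 -5 85"

```text
clock: 2.22
eef_pos: [456.7, 1.0, 216.3]
tcp_rot: [0.672, 0.729, 0.096, 0.089]
contact_force: [0.6, -0.1, 0.2]
grip_width: 85.0
```

Request:
carry_out --pt "-0.052 0 0 -25 -9.5 -5.5 85" --pt "-0.052 0 0 -25 -9 -6 85" --pt "-0.052 0 0 -25 -9 -6.5 85" --pt "-0.052 0 0 -25 -8.5 -7 85" --pt "-0.052 0 0 -25 -8 -7 85"

```text
clock: 2.63
eef_pos: [436.4, -51.3, 227.2]
tcp_rot: [0.665, 0.724, 0.14, 0.12]
contact_force: [-0.2, -0.4, -0.1]
grip_width: 85.3
```

Request:
carry_out --pt "0 0 0 0 0 0 85" --pt "0 0 0 0 0 0 85" --pt "0 0 0 0 0 0 85"

```text
clock: 2.88
eef_pos: [436.8, -51.4, 227.1]
tcp_rot: [0.665, 0.724, 0.139, 0.12]
contact_force: [0.7, 1.5, 0.9]
grip_width: 85.0
```

```bash
python3 -c "
from h import *
import cv2
np.set_printoptions(precision=2,suppress=True)
T,s=tool();w=eyes.snapshot('wrist');cv2.imwrite('pics/w2.png',w['pixels'][:,:,::-1])
np.savez('w2.npz',T=T@w['T_tool_cam'],K=w['K'])
print(s['clock'],s['eef_pos'],s['joints'].round(2),T)
a=dict(np.load('w1.npz'));st,tt=cam('scene'),cam('top')
r=ray(a,(342,178),a['T']);print(plane(r,43),tri([r,ray(tt,(228,208.4))]),tri([r,ray(tt,(228,208.4)),ray(st,(272.8,168.8))]))
"
```

```text
2.8833 [436.84 -51.38 227.07] [-0.05 -0.38  0.1   2.22 -0.03  0.94  0.14] [[ -0.09   0.93   0.36 436.84]
 [  1.     0.08   0.04 -51.38]
 [  0.01   0.36  -0.93 227.07]
 [  0.     0.     0.     1.  ]]
[525.3  132.67  43.  ] (array([522.69, 131.14,  34.54]), [np.float64(3.4811365875440465), np.float64(3.481136587543911)]) (array([523.14, 131.2 ,  38.88]), [np.float64(2.6115368658368032), np.float64(4.626507806878179), np.float64(2.085761388028299)])
```

View pics/w2.png

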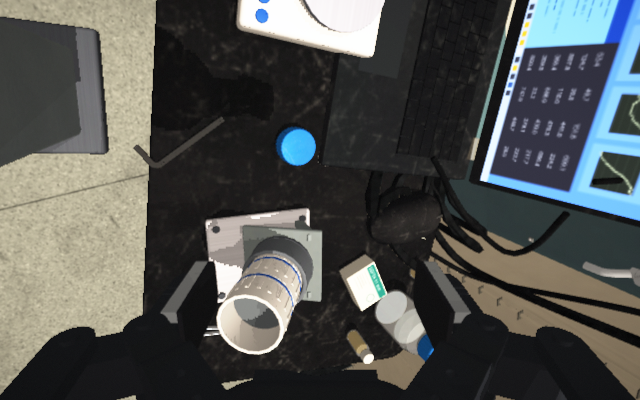

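The wrist view shows the cup mouth as an ellipse, x 217..285 and y 292..354, centre about (251,322). Joint 2 is at its limit here, so I need to go lower before tilting further.

```bash
python3 -c "
from h import *
np.set_printoptions(precision=2,suppress=True)
a=dict(np.load('w2.npz'));st,tt=cam('scene'),cam('top')
r=[ray(a,(251,322),a['T']),ray(tt,(360.4,249.5)),ray(st,(275.7,238.5))]
print(tri(r[:2]),tri([r[0],r[2]]),tri(r))
for p in [(206,218),(310,209)]: print(plane(ray(a,p,a['T']),10))
m=tri(r)[0]
plan([m[0]-10,-70,160],RT,3);plan(m+25*U,RT)
"
```

```text
(array([ 426.63, -149.16,  128.45]), [np.float64(3.7129050182968344), np.float64(3.712905018297012)]) (array([ 429.9 , -151.66,  123.69]), [np.float64(1.3681555454427676), np.float64(1.3681555454428593)]) (array([ 427.63, -151.14,  124.03]), [np.float64(3.514684414311959), np.float64(4.374747310309878), np.float64(1.178949716781612)])
[ 405.49 -101.28   10.  ]
[520.04 -96.3   10.  ]
n 3 rotvec [-0.15 -0.01  0.  ] shift tool [-18.5 -43.6  54.7]
[-0.051, -0.005, 0.001] [-6.2, -14.5, 18.2]
[-0.051, -0.005, 0.001] [-6.1, -15.4, 17.5]
[-0.051, -0.005, 0.001] [-6.0, -16.3, 16.7]
n 3 rotvec [-0.15 -0.01  0.  ] shift tool [-100.2  -57.4   63.6]
[-0.051, -0.005, 0.001] [-33.4, -19.1, 21.2]
[-0.051, -0.005, 0.001] [-33.3, -20.2, 20.3]
[-0.051, -0.005, 0.001] [-33.2, -21.2, 19.4]
```

Request:
carry_out --pt "0 0 0 -6 -14.5 18 85" --pt "-0.051 -0.005 0 -6 -14.5 18 85" --pt "-0.051 -0.005 0 -6 -15.5 17 85" --pt "-0.05 0 0 0 0 0 85" --pt "0 0 0 0 0 0 85"

```text
clock: 3.55
eef_pos: [429.1, -62.6, 188.0]
tcp_rot: [0.66, 0.719, 0.166, 0.14]
contact_force: [0.3, 0.2, -0.2]
grip_width: 85.2
```

```bash
python3 -c "
from h import *
np.set_printoptions(precision=2,suppress=True)
T,s=tool();print(s['clock'],s['eef_pos'],s['joints'].round(2))
plan(np.array([428,-151,124])+25*U,RT,4)
"
```

```text
3.55 [429.14 -62.65 188.02] [ 0.35 -0.38 -0.17  2.32 -0.27  0.79  0.42]
n 4 rotvec [-0.09 -0.02 -0.  ] shift tool [-88.5 -36.7  27.9]
[-0.022, -0.005, -0.0] [-22.1, -9.2, 7.0]
[-0.022, -0.005, -0.0] [-22.1, -9.3, 6.9]
[-0.022, -0.005, -0.0] [-22.1, -9.5, 6.8]
[-0.022, -0.005, -0.0] [-22.0, -9.6, 6.7]
```

Request:
carry_out --pt "-0.022 -0.005 0 -22 -5 10 85" --pt "-0.022 -0.005 0 -22 -9 7 85" --pt "-0.022 -0.005 0 -22 -10 6 85" --pt "-0.022 -0.005 0 -22 -10 5 85" --pt "0 0 0 0 0 0 85"

```text
clock: 3.97
eef_pos: [420.8, -142.3, 150.6]
tcp_rot: [0.656, 0.711, 0.188, 0.17]
contact_force: [-0.3, 0.2, 0.2]
grip_width: 85.2
```

```bash
python3 -c "
from h import *
np.set_printoptions(precision=2,suppress=True)
T,s=tool();print(s['clock'],s['eef_pos'],s['joints'].round(2))
plan(np.array([428,-151,124])+10*U,RT,3)
"
```

```text
3.9667 [ 420.76 -142.26  150.56] [ 0.48 -0.32 -0.05  2.39 -0.44  0.66  0.8 ]
n 3 rotvec [-0.01 -0.   -0.  ] shift tool [-9.4 -7.4 16.3]
[-0.004, -0.001, -0.0] [-3.1, -2.5, 5.4]
[-0.004, -0.001, -0.0] [-3.1, -2.5, 5.4]
[-0.004, -0.001, -0.0] [-3.1, -2.5, 5.4]
```

Request:
carry_out --pt "-0.004 0 0 -3 -2.5 5.5 85" --pt "-0.004 0 0 -3 -2.5 5.5 85" --pt "-0.004 0 0 -3 -2.5 5.5 85" --pt "0 0 0 0 0 0 85"

```text
clock: 4.3
eef_pos: [423.7, -147.7, 136.0]
tcp_rot: [0.654, 0.711, 0.191, 0.174]
contact_force: [-0.7, -0.4, -1.0]
grip_width: 85.3
```

```bash
python3 -c "
from h import *
import cv2
np.set_printoptions(precision=2,suppress=True)
T,s=tool();w=eyes.snapshot('wrist');cv2.imwrite('pics/w3.png',w['pixels'][:,:,::-1])
np.savez('w3.npz',T=T@w['T_tool_cam'],K=w['K'])
print(s['clock'],s['eef_pos'],s['joints'].round(2),T[:3,2])
"
```

```text
4.3 [ 423.73 -147.73  136.  ] [ 0.82 -0.28 -0.33  2.4  -0.63  0.65  1.01] [ 0.5   0.04 -0.87]
```

View pics/w3.png

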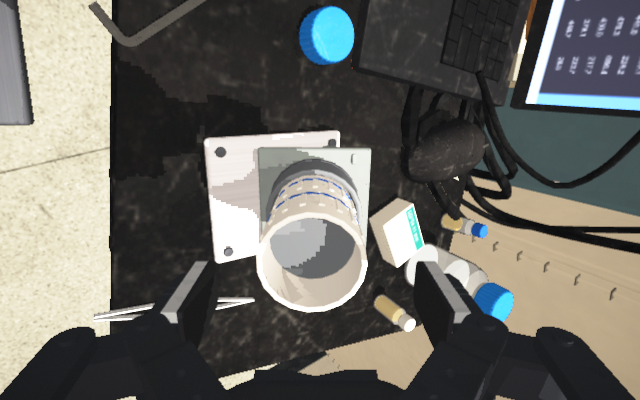

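The mouth is an ellipse, x 257..367 and y 211..310, centre (312,260.5). It is centred between the fingers in columns.

```bash
python3 -c "
from h import *
np.set_printoptions(precision=2,suppress=True)
a,b=dict(np.load('w2.npz')),dict(np.load('w3.npz'));st,tt=cam('scene'),cam('top')
r=[ray(b,(312,260.5),b['T']),ray(a,(251,322),a['T']),ray(tt,(360.4,249.5)),ray(st,(275.7,238.5))]
T,s=tool()
for q in (r[:2],[r[0],r[2]],[r[0],r[3]],r):
  m,e=tri(q);print(m,e,'tool',T[:3,:3].T@(m-T[:3,3]))
# ellipse-model: project 56mm circle (outer) for candidates
import cv2
from scipy.optimize import least_squares
img=cv2.imread('pics/w3.png');g=cv2.cvtColor(img,cv2.COLOR_BGR2GRAY)
Ti=np.linalg.inv(b['T']);th=np.linspace(0,2*np.pi,73)[:-1]
obs=dict(l=257,r=367,t=211,b=310)
def pr(m,rad=28):
  P=T[:3,:3]@np.array([rad*np.cos(th),rad*np.sin(th),0*th])+(T[:3,:3]@m+T[:3,3])[:,None]
  c=Ti[:3,:3]@P+Ti[:3,3:];p=b['K']@(c/c[2]);return p[:2]
f=lambda m:(lambda p:[p[0].min()-257,p[0].max()-367,p[1].min()-211,p[1].max()-310])(pr(m))
o=least_squares(f,[-5,0,12]);print(o.x,o.fun)
"
```

```text
[ 431.49 -152.58  122.75] [np.float64(0.021769689801042685), np.float64(0.02176968980106609)] tool [-6.32 -1.36 15.53]
[ 423.88 -148.09  133.28] [np.float64(1.8561814885449506), np.float64(1.8561814885448595)] tool [-1.18 -2.34  2.83]
[ 429.39 -151.72  124.22] [np.float64(1.0493824272678984), np.float64(1.0493824272678247)] tool [-5.29 -2.38 13.26]
[ 428.06 -151.03  124.91] [np.float64(1.7970527152931708), np.float64(2.931107451064447), np.float64(4.85442663839104), np.float64(1.4769434336748188)] tool [-4.48 -3.13 12.02]
[-7.22 -1.36 14.68] [-0.12  0.12  0.13 -0.14]
```

Request:
carry_out --pt "0 0 0 -6 -1.5 0 85" --pt "0 0 0 0 0 10 85" --pt "0 0 0 0 0 10 85" --pt "0 0 0 0 0 10 85" --pt "0 0 0 0 0 0 85"

```text
clock: 4.87
eef_pos: [438.6, -150.8, 108.8]
tcp_rot: [0.652, 0.713, 0.191, 0.173]
contact_force: [-0.1, -0.0, -0.1]
grip_width: 85.0
```

Request:
carry_out --pt "0 0 0 0 0 0 85"

```text
clock: 4.95
eef_pos: [438.3, -151.4, 109.6]
tcp_rot: [0.653, 0.712, 0.191, 0.174]
contact_force: [0.5, -0.4, 0.2]
grip_width: 85.2
```

```bash
python3 -c "
from h import *
import cv2
np.set_printoptions(precision=2,suppress=True)
T,s=tool();w=eyes.snapshot('wrist');cv2.imwrite('pics/w4.png',w['pixels'][:,:,::-1])
np.savez('w4.npz',T=T@w['T_tool_cam'],K=w['K'],T0=T)
print(s['clock'],s['eef_pos'],s['joints'].round(2),T[:3,:3],s['contact_force'])
"
```

```text
4.95 [ 438.28 -151.39  109.6 ] [ 0.92 -0.2  -0.44  2.4  -0.69  0.57  1.08] [[-0.09  0.86  0.5 ]
 [ 1.    0.08  0.05]
 [ 0.    0.5  -0.87]] [ 0.47 -0.4   0.21]
```

View pics/w4.png

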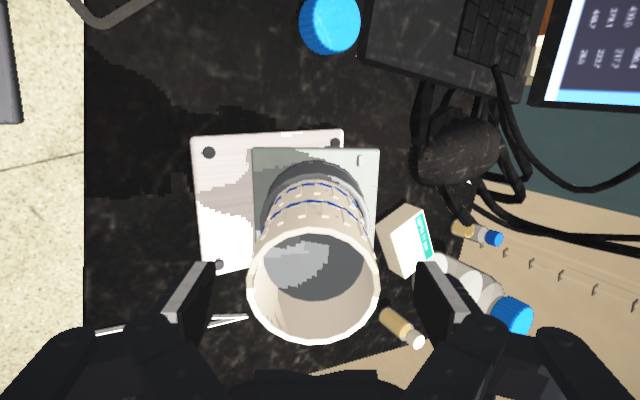

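The mouth now spans x 247..380 and y 227..344. I'll fit the 56 mm rim circle to those extents.

```bash
python3 -c "
from h import *
np.set_printoptions(precision=2,suppress=True)
from scipy.optimize import least_squares
b=dict(np.load('w4.npz'));T=b['T0'];a=dict(np.load('w3.npz'))
Ti=np.linalg.inv(b['T']);th=np.linspace(0,2*np.pi,181)
def pr(m):
  P=T[:3,:3]@np.array([28*np.cos(th),28*np.sin(th),0*th])+(T[:3,:3]@m+T[:3,3])[:,None]
  c=Ti[:3,:3]@P+Ti[:3,3:];return (b['K']@(c/c[2]))[:2]
f=lambda m:(lambda p:[p[0].min()-247,p[0].max()-380,p[1].min()-227,p[1].max()-344])(pr(m))
o=least_squares(f,[-1,0,-15]);print('tool',o.x,o.fun,'world',T[:3,:3]@o.x+T[:3,3])
m,e=tri([ray(b,(313.5,284.5),b['T']),ray(a,(312,259.5),a['T'])]);print(m,e,T[:3,:3].T@(m-T[:3,3]))
"
```

```text
tool [ -2.2    0.65 -16.  ] [-0.23  0.23  0.25 -0.29] world [ 431.08 -154.26  123.78]
[ 426.57 -147.58  130.68] [np.float64(0.016632966333022994), np.float64(0.016632966332825527)] [  4.88   0.71 -23.91]
```

Request:
carry_out --pt "0 0 0 -1.5 0.5 9 85" --pt "0 0 0 0 0 9 85" --pt "0 0 0 0 0 0 85" --pt "0 0 0 0 0 0 50" --pt "0 0 0 0 0 0 50" --newtons 30

```text
clock: 5.42
eef_pos: [447.7, -152.9, 94.9]
tcp_rot: [0.653, 0.712, 0.191, 0.175]
contact_force: [0.3, -0.0, -0.5]
grip_width: 63.7
```

Request:
carry_out --pt "0 0 0 0 0 0 50" --pt "0 0 0 0 0 0 50" --pt "0 0 0 0 0 0 50" --pt "0 0 0 0 0 0 50" --pt "0 0 0 0 0 0 50"

```text
clock: 5.83
eef_pos: [447.7, -153.2, 95.0]
tcp_rot: [0.653, 0.712, 0.191, 0.175]
contact_force: [-3.8, 0.4, 5.4]
grip_width: 54.3
```

```bash
cat >>h.py <<'E'
def rep():
    np.set_printoptions(precision=2,suppress=True)
    fs=[];
    T,s=tool()
    print(s['clock'],s['eef_pos'],'q',s['joints'].round(2),'F tool',T[:3,:3].T@s['contact_force'],'M tool',T[:3,:3].T@s['wrist_torque'],'g',s['grip_width'])
E
python3 -c "
from h import *
rep()"
```

```text
5.8333 [ 447.71 -153.19   95.03] q [ 0.93 -0.15 -0.47  2.39 -0.7   0.52  1.09] F tool [ 0.69 -0.55 -6.57] M tool [0.71 0.33 0.  ] g 54.29379830338444
```

Request:
carry_out --pt "0 0 0 0 0 -1.5 50" --pt "0 0 0 0 0 -1.5 50" --pt "0 0 0 0 0 0 50"

```text
clock: 6.08
eef_pos: [446.1, -153.2, 97.2]
tcp_rot: [0.653, 0.712, 0.191, 0.175]
contact_force: [1.7, 0.2, -2.1]
grip_width: 54.3
```

```bash
python3 -c "
from h import *
rep()"
```

```text
6.0833 [ 446.08 -153.16   97.23] q [ 0.93 -0.15 -0.47  2.39 -0.7   0.53  1.09] F tool [0.09 0.45 2.73] M tool [ 0.49 -0.04 -0.04] g 54.27157134168282
```

Request:
carry_out --pt "0 0 0 0 0 -1.5 50" --pt "0 0 0 0 0 -1.5 50" --pt "0 0 0 0 0 0 50"

```text
clock: 6.33
eef_pos: [444.6, -153.2, 99.7]
tcp_rot: [0.653, 0.712, 0.191, 0.174]
contact_force: [2.7, -0.7, -4.3]
grip_width: 54.4
```

```bash
python3 -c "
from h import *
rep()"
```

```text
6.3333 [ 444.62 -153.22   99.68] q [ 0.93 -0.16 -0.47  2.39 -0.7   0.54  1.09] F tool [-0.96  0.17  5.02] M tool [ 0.34 -0.09  0.03] g 54.43872389027011
```

Request:
carry_out --pt "0 0 0 0 0 1 50" --pt "0 0 -0.12 0 0 0 50" --pt "0 0 -0.12 0 0 0 50" --pt "0 0 -0.12 0 0 0 50"

```text
clock: 6.67
eef_pos: [445.0, -152.9, 98.3]
tcp_rot: [0.513, 0.819, 0.156, 0.206]
contact_force: [1.1, 0.5, -2.8]
grip_width: 54.2
```

```bash
python3 -c "
from h import *
rep()"
```

```text
6.6667 [ 444.97 -152.94   98.28] q [ 0.91 -0.16 -0.45  2.4  -0.69  0.53  1.45] F tool [ 0.48 -0.23  2.99] M tool [0.55 0.18 0.  ] g 54.16640070568667
```

Request:
carry_out --pt "0 0 -0.12 0 0 0 50" --pt "0 0 -0.12 0 0 0 50"

```text
clock: 6.83
eef_pos: [444.9, -152.9, 98.2]
tcp_rot: [0.411, 0.874, 0.131, 0.223]
contact_force: [2.4, 0.3, -3.3]
grip_width: 54.0
```

```bash
python3 -c "
from h import *
rep()"
```

```text
6.8333 [ 444.95 -152.91   98.24] q [ 0.9  -0.16 -0.44  2.4  -0.69  0.53  1.69] F tool [-0.19  0.4   4.05] M tool [0.55 0.34 0.01] g 53.95209566492406
```

Request:
carry_out --pt "0 0 -0.12 0 0 0 50" --pt "0 0 -0.12 0 0 0 50" --pt "0 0 0 0 0 0 50"

```text
clock: 7.08
eef_pos: [444.9, -152.9, 98.2]
tcp_rot: [0.303, 0.917, 0.103, 0.237]
contact_force: [1.3, 1.0, -3.2]
grip_width: 54.1
```

```bash
python3 -c "
from h import *
rep()"
```

```text
7.0833 [ 444.94 -152.88   98.24] q [ 0.9  -0.16 -0.43  2.4  -0.69  0.53  1.92] F tool [0.89 0.35 3.5 ] M tool [ 0.48  0.43 -0.02] g 54.06683769535587
```

Request:
carry_out --pt "0 0 -0.12 0 0 0 50" --pt "0 0 -0.12 0 0 0 50" --pt "0 0 0 0 0 0 50"

```text
clock: 7.33
eef_pos: [445.0, -153.0, 98.4]
tcp_rot: [0.193, 0.946, 0.074, 0.248]
contact_force: [0.8, 0.2, -0.9]
grip_width: 54.1
```

```bash
python3 -c "
from h import *
rep()"
```

```text
7.3333 [ 445.04 -152.97   98.41] q [ 0.89 -0.16 -0.43  2.4  -0.69  0.53  2.16] F tool [-0.19  0.19  1.19] M tool [0.26 0.39 0.07] g 54.06880327616064
```

Request:
carry_out --pt "0 0 -0.12 0 0 0 50" --pt "0 0 -0.12 0 0 0 50" --pt "0 0 0 0 0 0 50"

```text
clock: 7.58
eef_pos: [445.3, -153.2, 98.7]
tcp_rot: [0.08, 0.963, 0.044, 0.255]
contact_force: [0.5, 0.8, -0.5]
grip_width: 54.1
```

```bash
python3 -c "
from h import *
rep()"
```

```text
7.5833 [ 445.27 -153.19   98.73] q [ 0.88 -0.16 -0.42  2.4  -0.68  0.53  2.39] F tool [-0.01  0.8   0.68] M tool [0.07 0.55 0.01] g 54.11339609072953
```

The pull has dropped from 3.5 N to about 0.7 N, which is the cup's own weight, so the lugs are in a gap. I'll lift in small steps and watch the force.

Request:
carry_out --pt "0 0 0 0 0 -2 50" --pt "0 0 0 0 0 -2 50" --pt "0 0 0 0 0 0 50"

```text
clock: 7.83
eef_pos: [443.1, -153.5, 102.5]
tcp_rot: [0.082, 0.962, 0.045, 0.255]
contact_force: [0.7, 1.0, -0.5]
grip_width: 54.0
```

```bash
python3 -c "
from h import *
rep()"
```

```text
7.8333 [ 443.15 -153.46  102.47] q [ 0.89 -0.17 -0.42  2.4  -0.68  0.54  2.39] F tool [-0.21  1.03  0.86] M tool [0.07 0.54 0.03] g 53.98765217733766
```

Request:
carry_out --pt "0 0 0 0 0 -2 50" --pt "0 0 0 0 0 -2 50" --pt "0 0 0 0 0 0 50"

```text
clock: 8.08
eef_pos: [441.2, -153.6, 105.9]
tcp_rot: [0.08, 0.963, 0.044, 0.255]
contact_force: [0.2, 0.0, 0.7]
grip_width: 54.0
```

```bash
python3 -c "
from h import *
rep()"
```

```text
8.0833 [ 441.16 -153.62  105.92] q [ 0.89 -0.18 -0.42  2.4  -0.68  0.55  2.39] F tool [-0.46  0.13 -0.5 ] M tool [0.1  0.51 0.01] g 53.969834601664665
```

Request:
carry_out --pt "0 0 0 0 0 -4 50" --pt "0 0 0 0 0 -4 50" --pt "0 0 0 0 0 -4 50" --pt "0 0 0 0 0 -4 50" --pt "0 0 0 0 0 -4 50"

```text
clock: 8.5
eef_pos: [431.1, -154.5, 123.4]
tcp_rot: [0.08, 0.963, 0.044, 0.255]
contact_force: [-0.2, -0.5, -0.6]
grip_width: 54.2
```

```bash
python3 -c "
from h import *
rep()"
```

```text
8.5 [ 431.05 -154.47  123.38] q [ 0.9  -0.23 -0.4   2.39 -0.67  0.62  2.38] F tool [ 0.41 -0.56  0.36] M tool [ 0.14  0.53 -0.02] g 54.16208977740559
```

Request:
carry_out --pt "0 0 0 0 0 -4 50" --pt "0 0 0 0 0 -4 50" --pt "0 0 0 0 0 -4 50" --pt "0 0 0 0 0 0 50"

```text
clock: 8.83
eef_pos: [425.2, -155.2, 134.0]
tcp_rot: [0.08, 0.963, 0.044, 0.255]
contact_force: [0.5, 0.2, -0.7]
grip_width: 54.2
```

```bash
python3 -c "
from h import *
rep()
import cv2
cv2.imwrite('pics/s2.png',cv2.resize(cam('scene')['pixels'][140:290,180:380,::-1],None,fx=4,fy=4,interpolation=cv2.INTER_CUBIC))
T,s=tool();P=T[:3,3]
a=0.3
print(T)
"
```

```text
8.8333 [ 425.22 -155.19  134.04] q [ 0.91 -0.26 -0.39  2.39 -0.66  0.65  2.38] F tool [-0.07  0.15  0.89] M tool [0.15 0.63 0.01] g 54.2006010058193
[[  -0.86    0.13    0.5   425.29]
 [   0.18    0.98    0.04 -155.14]
 [  -0.48    0.13   -0.87  133.72]
 [   0.      0.      0.      1.  ]]
```

View pics/s2.png

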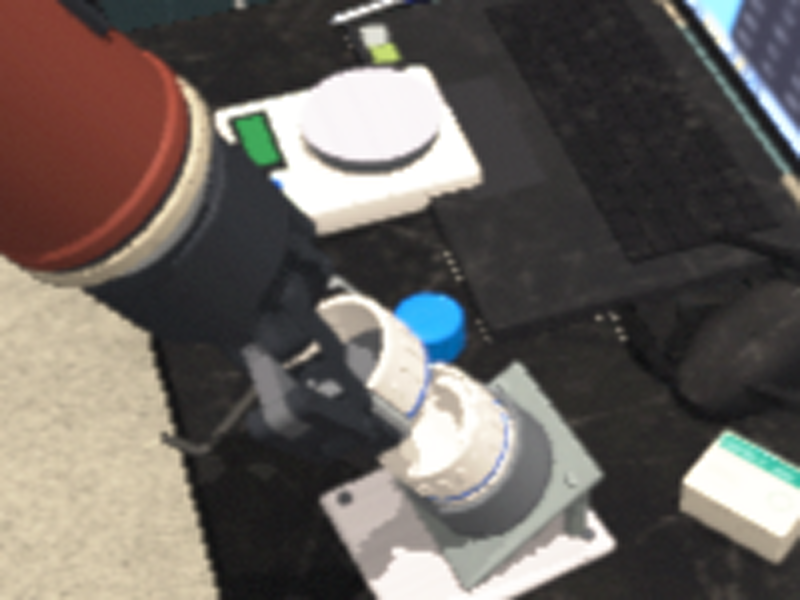

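The cup is free and clear of the stack, and the lower cup is still in its sleeve. Next I stand it upright while raising it.

```bash
python3 -c "
from h import *
plan([480,-140,190],RD,14)"
```

```text
n 14 rotvec [0.447 0.343 1.293] shift tool [-71.5  29.1 -20.8]
[0.032, 0.025, 0.092] [-5.1, 2.1, -1.5]
[0.032, 0.025, 0.092] [-4.9, 2.5, -1.7]
[0.032, 0.025, 0.092] [-4.6, 2.9, -1.9]
[0.032, 0.025, 0.092] [-4.2, 3.2, -2.1]
[0.032, 0.025, 0.092] [-3.9, 3.5, -2.3]
[0.032, 0.025, 0.092] [-3.5, 3.8, -2.5]
[0.032, 0.025, 0.092] [-3.1, 4.0, -2.7]
[0.032, 0.025, 0.092] [-2.6, 4.2, -2.9]
[0.032, 0.025, 0.092] [-2.1, 4.3, -3.1]
[0.032, 0.025, 0.092] [-1.7, 4.4, -3.3]
[0.032, 0.025, 0.092] [-1.2, 4.4, -3.5]
[0.032, 0.025, 0.092] [-0.7, 4.4, -3.6]
[0.032, 0.025, 0.092] [-0.2, 4.3, -3.8]
[0.032, 0.025, 0.092] [0.3, 4.2, -3.9]
```

Request:
carry_out --pt "0.032 0.025 0.092 -5 2 -1.5 50" --pt "0.032 0.025 0.092 -5 2.5 -2 50" --pt "0.032 0.025 0.092 -4.5 3 -2 50" --pt "0.032 0.025 0.092 -4 3 -2 50" --pt "0.032 0.025 0.092 -4 3.5 -2.5 50"

```text
clock: 9.3
eef_pos: [444.1, -149.3, 153.6]
tcp_rot: [0.312, 0.934, 0.029, 0.172]
contact_force: [-0.2, 0.4, -1.4]
grip_width: 54.2
```

Request:
carry_out --pt "0.032 0.025 0.092 -3.5 4 -2.5 50" --pt "0.032 0.025 0.092 -3 4 -2.5 50" --pt "0.032 0.025 0.092 -2.5 4 -3 50" --pt "0.032 0.025 0.092 -2 4 -3 50" --pt "0.032 0.025 0.092 -1.5 4.5 -3.5 50"

```text
clock: 9.72
eef_pos: [463.4, -143.5, 173.8]
tcp_rot: [0.527, 0.846, 0.013, 0.077]
contact_force: [-0.4, 0.0, -0.7]
grip_width: 54.3
```

Request:
carry_out --pt "0.032 0.025 0.092 -1 4.5 -3.5 50" --pt "0.032 0.025 0.092 -0.5 4.5 -3.5 50" --pt "0.032 0.025 0.092 0 4 -4 50" --pt "0.032 0.025 0.092 0 4 -4 50" --pt "0 0 0 0 0 0 50"

```text
clock: 10.13
eef_pos: [479.9, -139.2, 189.8]
tcp_rot: [0.675, 0.738, 0.001, -0.003]
contact_force: [-0.2, 0.2, 1.0]
grip_width: 54.2
```

```bash
python3 -c "
from h import *
rep()
plan([523,131,150],RD,10)"
```

```text
10.1333 [ 479.94 -139.2   189.84] q [ 1.14  0.16 -1.02  1.84  0.14  1.23  0.17] F tool [ 0.2  -0.17 -0.95] M tool [ 0.02  0.03 -0.02] g 54.21854380779767
n 10 rotvec [-0.   -0.01  0.01] shift tool [265.1  66.8  41. ]
[-0.0, -0.001, 0.001] [26.5, 6.7, 4.1]
[-0.0, -0.001, 0.001] [26.5, 6.7, 4.1]
[-0.0, -0.001, 0.001] [26.5, 6.6, 4.1]
[-0.0, -0.001, 0.001] [26.5, 6.6, 4.1]
[-0.0, -0.001, 0.001] [26.5, 6.6, 4.1]
[-0.0, -0.001, 0.001] [26.6, 6.6, 4.0]
[-0.0, -0.001, 0.001] [26.6, 6.5, 4.0]
[-0.0, -0.001, 0.001] [26.6, 6.5, 4.0]
[-0.0, -0.001, 0.001] [26.6, 6.5, 4.0]
[-0.0, -0.001, 0.001] [26.6, 6.5, 4.0]
```

Request:
carry_out --pt "0 0 0 26.5 6.5 4 50" --pt "0 0 0 26.5 6.5 4 50" --pt "0 0 0 26.5 6.5 4 50" --pt "0 0 0 26.5 6.5 4 50" --pt "0 0 0 26.5 6.5 4 50"

```text
clock: 10.55
eef_pos: [497.9, -2.5, 169.3]
tcp_rot: [0.672, 0.74, -0.0, -0.001]
contact_force: [1.2, 0.0, -0.2]
grip_width: 54.7
```

Request:
carry_out --pt "0 0 0 26.5 6.5 4 50" --pt "0 0 0 26.5 6.5 4 50" --pt "0 0 0 26.5 6.5 4 50" --pt "0 0 0 26.5 6.5 4 50" --pt "0 0 0 26.5 6.5 4 50"

```text
clock: 10.97
eef_pos: [517.9, 132.4, 149.4]
tcp_rot: [0.672, 0.741, -0.0, -0.001]
contact_force: [-0.1, 0.5, 0.5]
grip_width: 54.1
```

```bash
python3 -c "
from h import *
rep()
plan([523,131,80],RD,5)"
```

```text
10.9667 [517.87 132.36 149.43] q [ 0.6   0.34 -1.09  1.81  0.32  1.19 -0.49] F tool [ 0.49 -0.05 -0.46] M tool [-0.02 -0.06  0.02] g 54.09430872317288
n 5 rotvec [-0.   -0.    0.02] shift tool [-2.   5.1 69.4]
[-0.0, -0.0, 0.003] [-0.4, 1.0, 13.9]
[-0.0, -0.0, 0.003] [-0.4, 1.0, 13.9]
[-0.0, -0.0, 0.003] [-0.4, 1.0, 13.9]
[-0.0, -0.0, 0.003] [-0.4, 1.0, 13.9]
[-0.0, -0.0, 0.003] [-0.4, 1.0, 13.9]
```

Request:
carry_out --pt "0 0 0 -0.5 1 15 50" --pt "0 0 0 -0.5 1 15 50" --pt "0 0 0 -0.5 1 15 50" --pt "0 0 0 -0.5 1 15 50" --pt "0 0 0 0 1 13 50"

```text
clock: 11.38
eef_pos: [522.8, 128.0, 74.8]
tcp_rot: [0.674, 0.739, -0.001, -0.002]
contact_force: [0.5, -1.6, -0.6]
grip_width: 54.0
```

Request:
carry_out --pt "0 0 0 0 0 0 50" --pt "0 0 0 0 0 0 50"

```text
clock: 11.55
eef_pos: [522.8, 129.1, 76.1]
tcp_rot: [0.673, 0.739, -0.001, -0.002]
contact_force: [0.1, -0.2, -0.4]
grip_width: 54.1
```

```bash
python3 -c "
from h import *
rep()
import cv2
a=cam('scene')['pixels'][120:210,210:330,::-1]
w=eyes.snapshot('wrist')['pixels'][100:400,180:480,::-1]
a=cv2.resize(a,(400,300),interpolation=cv2.INTER_CUBIC);w=cv2.resize(w,(300,300))
cv2.imwrite('pics/s3.png',np.hstack([a,w]))
"
```

```text
11.55 [522.75 129.08  76.14] q [ 0.53  0.44 -1.02  1.87  0.42  1.07 -0.57] F tool [-0.21  0.05  0.42] M tool [-0.01 -0.   -0.01] g 54.09842976422998
```

View pics/s3.png

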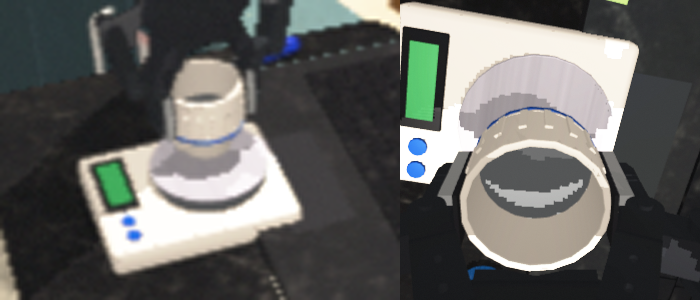

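The cup is centred over the pan in both views: 535 against 536 in the wrist crop, 207 against 209 in the scene crop. I'll lower it gently.

Request:
carry_out --pt "0 0 0 1.5 0 3 50" --pt "0 0 0 0 0 3 50" --pt "0 0 0 0 0 2 50" --pt "0 0 0 0 0 0 50"

```text
clock: 11.98
eef_pos: [522.9, 131.2, 68.7]
tcp_rot: [0.673, 0.739, -0.001, -0.002]
contact_force: [-0.7, -0.8, 0.2]
grip_width: 54.3
```

Request:
carry_out --pt "0 0 0 0 0 1.5 50" --pt "0 0 0 0 0 0 50" --pt "0 0 0 0 0 0 50"

```text
clock: 12.23
eef_pos: [523.0, 131.3, 67.4]
tcp_rot: [0.673, 0.739, -0.0, -0.002]
contact_force: [0.1, -0.1, -0.2]
grip_width: 54.6
```

Request:
carry_out --pt "0 0 0 0 0 1.5 50" --pt "0 0 0 0 0 0 50" --pt "0 0 0 0 0 0 50"

```text
clock: 12.48
eef_pos: [523.0, 131.2, 65.9]
tcp_rot: [0.673, 0.739, -0.001, -0.002]
contact_force: [0.7, 0.2, -0.3]
grip_width: 54.3
```

Request:
carry_out --pt "0 0 0 0 0 1.5 50" --pt "0 0 0 0 0 0 50" --pt "0 0 0 0 0 0 50"

```text
clock: 12.73
eef_pos: [523.0, 131.2, 64.4]
tcp_rot: [0.673, 0.739, -0.001, -0.002]
contact_force: [0.1, -0.3, -0.3]
grip_width: 53.9
```

Request:
carry_out --pt "0 0 0 0 0 1.5 50" --pt "0 0 0 0 0 0 50" --pt "0 0 0 0 0 0 50"

```text
clock: 12.98
eef_pos: [522.9, 131.2, 62.8]
tcp_rot: [0.673, 0.739, -0.001, -0.002]
contact_force: [-1.2, -0.4, -0.5]
grip_width: 54.0
```

Request:
carry_out --pt "0 0 0 0 0 1.5 50" --pt "0 0 0 0 0 0 50" --pt "0 0 0 0 0 0 50"

```text
clock: 13.23
eef_pos: [522.9, 131.2, 61.4]
tcp_rot: [0.673, 0.739, -0.001, -0.002]
contact_force: [-0.6, 0.2, -0.6]
grip_width: 54.2
```

Request:
carry_out --pt "0 0 0 0 0 1.5 50" --pt "0 0 0 0 0 0 50" --pt "0 0 0 0 0 0 50"

```text
clock: 13.48
eef_pos: [523.0, 131.2, 59.9]
tcp_rot: [0.673, 0.739, -0.0, -0.002]
contact_force: [0.2, 0.4, 0.2]
grip_width: 54.2
```

Request:
carry_out --pt "0 0 0 0 0 1.5 50" --pt "0 0 0 0 0 0 50" --pt "0 0 0 0 0 0 50"

```text
clock: 13.73
eef_pos: [523.1, 131.3, 58.5]
tcp_rot: [0.673, 0.739, -0.0, -0.002]
contact_force: [-0.3, -0.5, 1.3]
grip_width: 54.3
```

```bash
python3 -c "
from h import *
rep()
import cv2
a=cam('scene')['pixels'][130:195,230:315,::-1]
cv2.imwrite('pics/s4.png',cv2.resize(a,None,fx=7,fy=7,interpolation=cv2.INTER_CUBIC))
"
```

```text
13.7333 [523.1  131.29  58.51] q [ 0.51  0.47 -1.01  1.88  0.45  1.05 -0.59] F tool [-0.45 -0.31 -1.3 ] M tool [ 0.01  0.01 -0.03] g 54.266355904868334
```

View pics/s4.png

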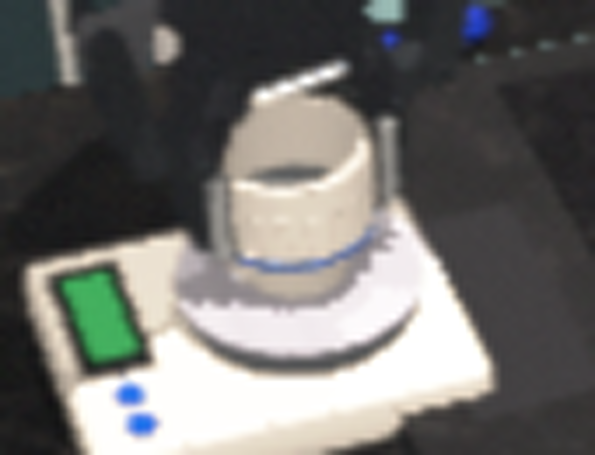

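Contact is confirmed at +1.3 N, with the cup centred on the pan. I'll open slowly and then retreat straight up.

Request:
carry_out --pt "0 0 0 0 0 0 58" --pt "0 0 0 0 0 0 62" --pt "0 0 0 0 0 0 68" --pt "0 0 0 0 0 0 76" --pt "0 0 0 0 0 0 85"

```text
clock: 14.2
eef_pos: [523.0, 131.2, 58.4]
tcp_rot: [0.673, 0.739, -0.0, -0.002]
contact_force: [0.5, 0.6, 0.2]
grip_width: 84.5
```

Request:
carry_out --pt "0 0 0 0 0 0 85" --pt "0 0 0 0 0 0 85" --pt "0 0 0 0 0 -3 85" --pt "0 0 0 0 0 -6 85" --pt "0 0 0 0 0 -10 85"

```text
clock: 14.62
eef_pos: [522.5, 131.2, 77.5]
tcp_rot: [0.673, 0.74, -0.001, -0.002]
contact_force: [0.2, -0.7, 0.1]
grip_width: 85.2
```

Request:
carry_out --pt "0 0 0 0 0 -20 85" --pt "0 0 0 0 0 -30 85" --pt "0 0 0 0 0 -30 85" --pt "0 0 0 0 0 -20 85" --pt "0 0 0 0 0 0 85"

```text
clock: 15.03
eef_pos: [525.4, 132.4, 182.7]
tcp_rot: [0.673, 0.74, 0.002, 0.001]
contact_force: [0.8, 0.6, 0.7]
grip_width: 85.3
```

```bash
python3 -c "
from h import *
rep()
import cv2
w=eyes.snapshot('wrist')['pixels'][:,:,::-1]
a=cam('scene')['pixels'][120:300,210:440,::-1]
a=cv2.resize(a,(511,400),interpolation=cv2.INTER_CUBIC);w=cv2.resize(w[60:360,180:400],(289,400))
cv2.imwrite('pics/s5.png',np.hstack([a,w]))
"
```

```text
15.0333 [525.44 132.4  182.68] q [ 0.62  0.32 -1.11  1.76  0.3   1.25 -0.47] F tool [ 0.48  0.82 -0.68] M tool [-0.03  0.03 -0.  ] g 85.28030510372794
```

View pics/s5.png

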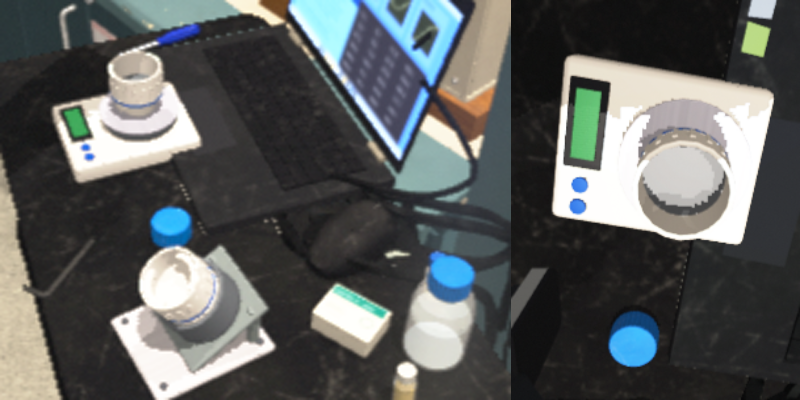

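The cup stands upright on the pan, and the lower stack is seated in its sleeve. Everything in the crop looks undisturbed, and the gripper is clear.

```bash
python3 -c "
from bench import robot
print(robot.hand_in())"
```

```text
the job is handed in; nothing more can be done
None
```

The top cup came off the stack and now stands upright, open side up, on the balance pan. I handed the job in at about 15 s on the robot's clock.

- **Freeing the cup:** I gripped the collar along the slanted axis at 30 N and drew it up a few millimetres, with a peak pull of about 5 N. Turning it about 62° made the pull fall from about 3.5 N to 1.2 N. I turned on to about 76°, where it read 0.7 N, and it then lifted out with no resistance.
- **Setting down:** I lowered it in 1.5 mm steps until the pan pushed back with about 1.3 N, which I estimate pressed the pan 1 to 2 mm. I then opened the gripper in stages and backed straight up.

**Last checks:**
- The cup looks within about 2 mm of the pan's middle in the last scene and wrist pictures.
- The lower cup is seated in its sleeve, the bystanders in view look unmoved, and the gripper is about 12 cm clear.
- The tweezers and one vial were outside that last crop, so I did not recheck them.

**Disagreements:**
- Position estimates from different cameras differed by 3 to 5 mm, up to about 10 mm in height for the cup's mouth. I relied on the wrist view of the rim for the grasp.
- The collar measured 54 mm in the jaws against the stated 56 mm.
- The cup touched the pan about 4 mm lower than I had estimated.
- Closing the jaws briefly pressed the stack into its seat with about 6.6 N.

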